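# Prove the feeder's stop, then hold a gauge blade in its guard slot

### The arm

A 6-joint arm with a two-finger parallel gripper is mounted at the origin on the work surface; the furniture and walls round the work are solid. World frame = base frame: x ahead of the robot, y to its left, z up, the work surface at z = 0. Lengths are in mm, angles in rad, forces in N, time in s.
With the tool pointing down it reaches from about 325 to 900 mm from the base axis. Payload 6.1 kg.
Tool frame: the origin (TCP) lies on the centre line of the jaws, within the pads' length; the fingertips stand 19 mm ahead of it and the grasp point (between the pads) is the TCP; z points along the fingers, y is the line along which they close (so a half turn about z gives the same grasp; the last joint's range is limited). The gripper opens to 85 mm and grips with 20 to 120 N. Pads are 22 mm wide; open, the fingers measure 114 mm over their backs; the gripper's body (76 mm by 85 mm) begins 54 mm behind the grasp point. The pads swing forward as they close: fully open they stand 13 mm farther back than shut.
Start: joints at [1.064, 0.22, 1.526, -0, 1.395, -0.126], TCP at [232.287, 580.223, 250.3] pointing down, gripper open.
Joint ranges: [-2.98, 2.98], [-0.91, 2.08], [0.09, 2.57], [-1.24, 4.39], [0.2, 2.65], [-2.68, 2.68]. Speed limits (rad/s): [2.57, 2.57, 3.01, 3.14, 3.14, 3.14].

### API

Orientations are given as a rotation vector (axis times angle).
In Python, from station import ctrl gives the robot as it stands. Calls block until the motion is done:
- ctrl.goto(position, orientation): joint-space move of the TCP to a pose.
- ctrl.move_straight(position, rotation=None, vel=150): straight line of the TCP; rotation=None keeps the orientation; vel is the mean speed in mm/s.
- ctrl.set_joints(angles): joint-space move.
- ctrl.command_gripper(opening): finger opening in mm; the grip force is fixed at half the most; returns when the fingers have stopped.
- ctrl.dwell(seconds).
- ctrl.solve_ik(position, orientation): joint angles nearest the present ones, or None.
- ctrl.get_obs(): the state.
- ctrl.capture(name): name is "scene" or "top" or "wrist"; returns a dict with "pixels" (384x512x3 uint8, red, green, blue), "depth" (384x512 float32, mm along the optical axis (not along the pixel's ray), 0 where there is no reading), "K" (3x3 intrinsics, pixels), "R" (3x3) and "t" (3): a world point X has camera coordinates R X + t; the wrist camera has in their place "T_tool_cam" (4x4, takes a point from camera to tool coordinates, whose origin is the TCP and whose axes are the flange's). Camera axes: x right, y down, z forward; pixel columns grow to the right and rows downward; lengths in mm; the calibration is good to about 2 mm. A picture is of the moment at which its call begins: read the wrist's pose just before it.
A pose or a line that the arm cannot do raises ctrl.IKError and nothing moves.
- ctrl.close_job(): hands the job in; it is judged then, once.
Trained networks look in a picture, given as the dict that the camera call returned (one of the last four; its "shot" number tells which), for a name from the list of things; names that differ only in an ending like _2 or _b are one class to them, and where a whole thing is asked for, a point or a joint stands for the part that bears it (a point fixed in the world has none). Each returns a list of dicts, best first, with "confidence" (0 to 1); they miss things now and then, are a little off and sometimes report something else, mostly with a low value. They report only what shows in the picture. A call takes as long as a camera call. They do not tell look-alikes from the thing itself.
- ctrl.recognise(picture, thing): "extent" ([left, top, width, height] in pixels, round what is visible of it).
The state is a dict: "t": time; "joint_pos": joint angles; "joint_vel": joint speeds; "joint_torque": joint torques, N m; "tool_pos": TCP position; "tcp_rot": TCP orientation; "wrist_force": force on the tool from outside, world axes, zero at the start; "ft_torque": the same for the moment, N m; "finger_gap": finger opening in mm; "gripper_force": force on a finger pad.
Only numpy, scipy, OpenCV 4.12 (cv2) and the standard library are available. Lean on these libraries where they do the work, as an engineer would, in place of code of your own. Each camera call takes 0.05 s, during which the arm holds its last target. There are 200 camera calls.

### The job

Do the start-of-day check on the small guarded feeder: push its mushroom stop button right down and let it spring back up, then twist its head clockwise (seen from above) to the end of its travel to reset it, and leave it there. Then take the narrower of the two gauge blades out of the stand and pass it nose down through the slot in the guard's top until the dark groove round the blade is level with the guard's top. Finish while still holding the blade there, upright and hanging freely in the gripper, not pressed hard against the guard; leave the wide blade in the stand and the things lying about where they are.

Things in the scene. Friction and masses are not known exactly. Their poses are not given: they have to be found in the camera images.
- feeder: Small grey bench feeder, fixed to the desk, 230 (x) x 120 (y) mm. Origin on the desk under its middle, z up. Its -x half is a low console, top 48 mm above the desk, carrying the mushroom stop at x = -55 mm, y = 0. Its +x half is a guard box with clear windows, from x = 0 to +115 mm, top 90 mm above the desk, hollow inside down to the feed rollers, whose tops are 58 mm below the guard's top.
- slot (a point): Centre of the mouth of the slot in the guard's top plate (6 mm thick), level with the plate's upper face, at x = 60 mm, y = 0, z = 90 mm of the feeder, same axes as the feeder. The slot is 14 mm wide along x and 30 mm long along y, with a 2 mm chamfer at its mouth: 2 mm in all more than the narrow blade each way (1 mm a side).
- stop_top (a point): Middle of the top face of the mushroom head of the stop. The head is a grey round cap 40 mm in diameter; its straight grip rim reaches from 4 to 22 mm below this point, its underside is 28 mm below it. The point is 87 mm above the desk when the button is up. It turns with the head.
- stop_press (a joint): Downward travel of the mushroom button in m: 0 up, 0.006 fully down. A spring (2 N at the top, 5 N fully down) lifts it again when let go.
- stop_turn (a joint): Turn of the mushroom head in rad, growing clockwise as seen from above; starts near 0, ends at a stop at 1.0. It turns stiffly (0.05 N m) and stays where it is left.
- stand: Wooden block fixed to the desk, 156 (x) x 62 (y) x 40 mm high, origin under its middle. Two pockets, 15 mm along x by 43 mm along y and 30 mm deep, lie at x = -50 and +50 mm; one blade stands upright in each, in either order.
- narrow_blade: Flat steel bar standing upright, 12 mm thick along its x, 28 mm wide along its y, 120 mm tall along its z (up), about 90 g, edges rounded 2.5 mm. Origin at the middle of its lower end (nose). A thin dark groove line runs round it 40 mm above the nose; a small dark round mark near the top. It stands loose in a stand pocket, nose 10 mm and top 130 mm above the desk.
- wide_blade: The other bar: the same but 40 mm wide along its y; it does not fit the slot. Stays in the stand.
- blade_nose (a point): Middle of the lower end of the narrow blade, with the blade's axes (the same point as its origin).
- wood_block: Small wooden block lying loose on the desk, 45 x 90 x 38 mm, a bystander.
- rubber_stamp: Wooden hand stamp standing loose, 27 x 60 x 73 mm, a bystander.
- marker_black: Black marker lying loose, 137 mm long, 17 mm thick, a bystander.
There are look-alikes about, which are no part of the job. Leave any turquoise or yellow look-alike of the narrow_blade alone.

How it is judged:
By the outcome, as a careful person would: the job done as asked, in the order asked, and still so for the second after the job is handed in, while the arm keeps its last pose, push and grip.
It also fails if it takes over 58 s, if anything falls off the work surface, if the arm or the gripper's body presses on something with over 40 N, if the wrist force passes 120 N, or if a joint passes its speed limit or range.

## Working session

There is one attempt and no reset: what is moved stays moved. The work goes in short steps, each a Python script; the robot and the scene stay as the last script left them, time stands still between calls to the robot, and variables do not carry over. Pictures are saved under pics/ and viewed, at most 10 in all, crops included, and the job is handed in when it is done.

```bash
mkdir -p pics; ls; python3 - <<'E'
from station import ctrl
import cv2,numpy as np
for n in ["top","scene"]:
    p=ctrl.capture(n)
    cv2.imwrite(f"pics/{n}1.png",p["pixels"][:,:,::-1])
    np.savez(f"{n}1.npz",**{k:p[k] for k in("pixels","depth","K","R","t")})
    print(n,np.round(p["K"],1).tolist(),np.round(p["R"],3).tolist(),np.round(p["t"],1))
    for th in ["feeder","stop_top","stand","narrow_blade","wide_blade","wood_block","rubber_stamp","marker_black"]:
        print(th,[(np.round(d["extent"]).tolist(),round(d["confidence"],2)) for d in ctrl.recognise(p,th)][:5])
o=ctrl.get_obs();print(o["t"],o["tool_pos"],o["tcp_rot"],o["finger_gap"])
E
```

```text
pics
top [[406.7, 0.0, 254.5], [0.0, 406.7, 192.0], [0.0, 0.0, 1.0]] [[0.024, -1.0, 0.008], [-0.98, -0.025, -0.199], [0.199, -0.003, -0.98]] [282.5 461.6 828.7]
feeder [([303.0, 120.0, 69.0, 117.0], 0.65)]
stop_top [([334.0, 196.0, 21.0, 17.0], 0.59)]
stand [([200.0, 140.0, 38.0, 74.0], 0.96)]
narrow_blade [([273.0, 205.0, 20.0, 18.0], 0.61), ([169.0, 136.0, 22.0, 24.0], 0.5), ([208.0, 137.0, 12.0, 16.0], 0.48), ([269.0, 164.0, 12.0, 21.0], 0.45)]
wide_blade [([210.0, 183.0, 21.0, 18.0], 0.89)]
wood_block [([203.0, 235.0, 47.0, 27.0], 0.9), ([137.0, 223.0, 61.0, 11.0], 0.57)]
rubber_stamp [([259.0, 249.0, 30.0, 13.0], 0.76)]
marker_black [([136.0, 221.0, 64.0, 13.0], 0.96)]
scene [[411.8, 0.0, 251.9], [0.0, 411.8, 193.8], [0.0, 0.0, 1.0]] [[-0.46, -0.888, 0.002], [-0.437, 0.224, -0.871], [0.773, -0.401, -0.491]] [474.5 204.5 717.2]
feeder [([268.0, 148.0, 92.0, 79.0], 0.83)]
stop_top [([318.0, 177.0, 17.0, 16.0], 0.48)]
stand [([186.0, 196.0, 61.0, 51.0], 0.96), ([268.0, 150.0, 94.0, 74.0], 0.33)]
narrow_blade [([160.0, 178.0, 18.0, 50.0], 0.98), ([280.0, 180.0, 17.0, 52.0], 0.93), ([259.0, 167.0, 8.0, 50.0], 0.82), ([197.0, 163.0, 14.0, 46.0], 0.75)]
wide_blade [([219.0, 180.0, 22.0, 47.0], 0.81), ([152.0, 248.0, 64.0, 30.0], 0.37)]
wood_block []
rubber_stamp [([286.0, 217.0, 32.0, 41.0], 0.66)]
marker_black [([155.0, 250.0, 64.0, 28.0], 0.73), ([267.0, 149.0, 92.0, 77.0], 0.21)]
0.9 [232.29041802 580.21426177 250.3188592 ] [-5.94487437e-01 -3.08482904e+00 -2.99085645e-06] 85.4995162329062
```

```bash
python3 - <<'E'
import cv2
a=cv2.imread("pics/top1.png")[110:275,125:385];cv2.imwrite("pics/topc.png",cv2.resize(a,None,fx=3,fy=3,interpolation=2))
a=cv2.imread("pics/scene1.png")[130:290,140:375];cv2.imwrite("pics/scenec.png",cv2.resize(a,None,fx=3.3,fy=3.3,interpolation=2))
E
```

```text
(no output)
```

View pics/topc.png

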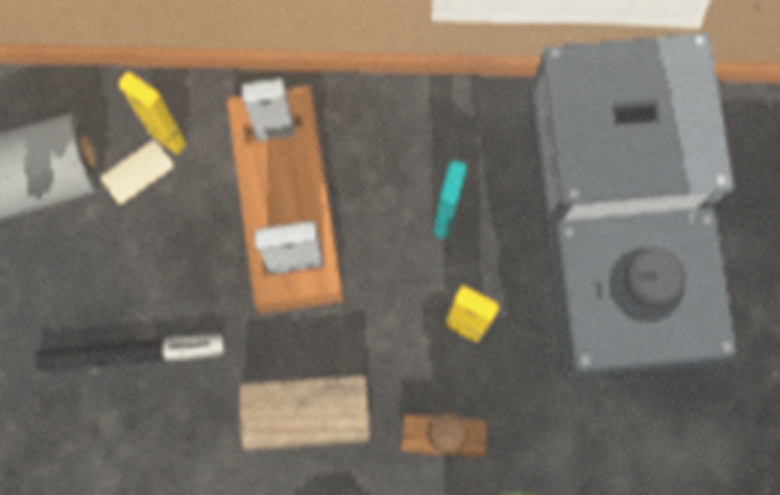

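View pics/scenec.png

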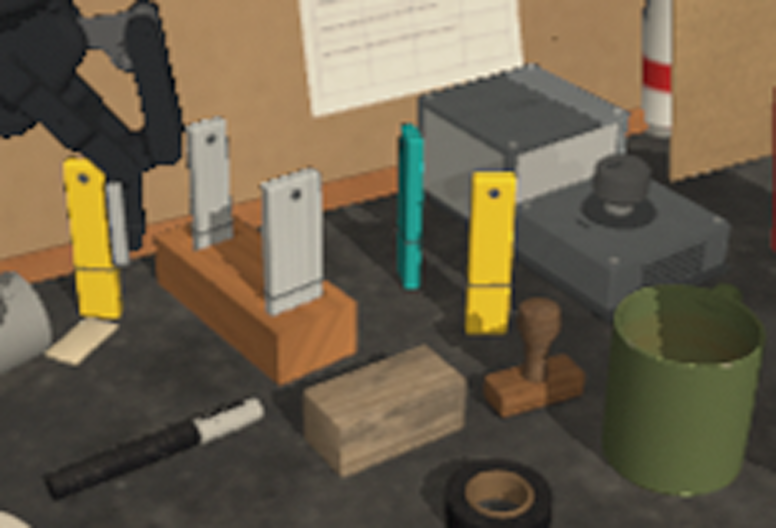

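The list of what could be mistaken for the narrow blade (top-image px):
- yellow bars at (173,147) and (282,214): decoys
- turquoise bar at (275,175): decoy
- steel bar at the stand's near end (221,191): wider, so the wide blade
- steel bar at the stand's far end (213,145): narrower, so my choice

Next I measure positions from depth.

```bash
cat > h.py <<'E'
import numpy as np,cv2
def cloud(p,R=None,t=None):
    """world points (H,W,3) of picture p; R,t map world->camera"""
    R=p["R"] if R is None else R; t=p["t"] if t is None else t
    d=p["depth"].astype(float);v,u=np.indices(d.shape)
    K=p["K"];c=np.stack([(u-K[0,2])/K[0,0]*d,(v-K[1,2])/K[1,1]*d,d],-1)
    X=(c-np.asarray(t).ravel())@np.asarray(R); X[d==0]=np.nan
    return X
def rect(P):
    (c,s,a)=cv2.minAreaRect(P[:,:2].astype(np.float32)); return np.round(c,1),np.round(s,1),round(a,1)
E
python3 - <<'E'
from h import *
for n in["top","scene"]:
    p=dict(np.load(n+"1.npz"));X=cloud(p)
    def box(l,t,w,h,z0,z1):
        Q=X[t:t+h,l:l+w].reshape(-1,3);Q=Q[(Q[:,2]>z0)&(Q[:,2]<z1)];return Q
    if n=="top":
        B={"guard":(295,115,85,75,85,96),"console":(300,170,85,75,44,53),"cap":(325,185,40,35,80,95),"stand":(195,130,50,90,36,45),"narrow":(200,130,30,35,124,136),"wide":(203,175,35,40,124,136),"yel1":(160,130,30,34,90,140),"yel2":(268,200,30,30,90,140),"turq":(265,158,20,35,90,140),"stamp":(255,240,40,30,20,90)}
    else: B={"guard":(262,145,80,50,85,96),"cap":(315,170,30,25,80,95),"narrow":(195,160,18,20,60,136),"wide":(216,178,30,30,60,136)}
    for k,b in B.items():
        Q=box(*b)
        if len(Q)>4: print(n,k,len(Q),*rect(Q),"zmed",np.round(np.median(Q[:,2]),1),"mid",np.round(np.median(Q[:,:2],0),1))
    if n=="top": 
        w=X[100:135,130:380].reshape(-1,3); w=w[w[:,2]>150]; print("wall x",np.nanpercentile(w[:,0],[1,50,99]) if len(w) else None)
        for c in (170,210,340): print(c,np.round(X[96:140:4,c],0).tolist())
E
```

```text
top guard 3034 [554.  135.2] [139.3 138.4] 6.3 zmed 90.1 mid [542.9 124.2]
top console 2427 [443.2 112.5] [136.3 116.3] 6.8 zmed 48.1 mid [425.3 115.7]
top cap 289 [431.9 111.9] [37.5 37.8] 65.5 zmed 86.6 mid [431.4 112.4]
top stand 1441 [494.1 372.3] [156.4  62.1] 10.3 zmed 40.2 mid [494.6 369.9]
top narrow 86 [542.6 380.1] [12.6 27.2] 12.8 zmed 129.8 mid [542.2 379. ]
top wide 132 [445.3 361.6] [12.4 39.4] 9.6 zmed 129.4 mid [444.9 361.2]
top yel1 121 [544.5 465.2] [28.2 12.2] 53.2 zmed 118.5 mid [541.  462.5]
top yel2 118 [405.4 237. ] [27.2 12.2] 63.3 zmed 119.1 mid [403.4 237.7]
top turq 104 [485.6 253.1] [11.9 28.1] 74.9 zmed 119.2 mid [482.8 254.1]
top stamp 250 [324.2 252. ] [58.5 26.6] 89.1 zmed 62.9 mid [323.8 252.9]
wall x None
170 [[629.0, 469.0, 135.0], [627.0, 472.0, 121.0], [624.0, 474.0, 108.0], [622.0, 477.0, 93.0], [619.0, 479.0, 78.0], [616.0, 482.0, 62.0], [614.0, 486.0, 43.0], [612.0, 489.0, 25.0], [603.0, 489.0, 22.0], [601.0, 493.0, 1.0], [550.0, 467.0, 120.0]]
210 [[630.0, 388.0, 138.0], [627.0, 389.0, 126.0], [626.0, 391.0, 109.0], [623.0, 392.0, 95.0], [619.0, 393.0, 82.0], [618.0, 395.0, 64.0], [615.0, 396.0, 47.0], [612.0, 398.0, 29.0], [605.0, 398.0, 23.0], [602.0, 400.0, 6.0], [595.0, 400.0, -2.0]]
340 [[629.0, 130.0, 155.0], [627.0, 127.0, 141.0], [625.0, 124.0, 127.0], [622.0, 122.0, 115.0], [619.0, 119.0, 101.0], [615.0, 116.0, 88.0], [616.0, 111.0, 62.0], [596.0, 117.0, 90.0], [588.0, 117.0, 89.0], [578.0, 118.0, 92.0], [570.0, 118.0, 91.0]]
scene guard 1327 [515.5 145.3] [172.7 293.6] 63.0 zmed 90.7 mid [536.1 127.2]
scene cap 145 [450.9 113.8] [36.5 83.3] 88.3 zmed 86.9 mid [424.5 115.6]
scene narrow 347 [582.5 367.4] [ 41.5 114. ] 62.5 zmed 105.6 mid [545.1 369.6]
scene wide 460 [441.4 363.3] [14.6 40.6] 9.1 zmed 106.5 mid [438.4 364.2]
```

```bash
cat >> h.py <<'E'
from scipy.spatial.transform import Rotation as Ro
def down(phi):
    """rotvec: tool pointing down, closing line at world angle phi"""
    c,s=np.cos(phi),np.sin(phi)
    return Ro.from_matrix(np.array([[-s,c,0],[c,s,0],[0,0,-1]]).T if 0 else np.column_stack([[-s,c,0],[c,s,0],[0,0,-1]])).as_rotvec()
def wrist(ctrl,name):
    o=ctrl.get_obs();p=ctrl.capture("wrist")
    Rt=Ro.from_rotvec(o["tcp_rot"]).as_matrix();T=np.array(p["T_tool_cam"])
    M=Rt@T[:3,:3];c=Rt@T[:3,3]+o["tool_pos"]
    p["R"]=M.T;p["t"]=-M.T@c
    np.savez(name+".npz",**{k:p[k] for k in("pixels","depth","K","R","t")})
    cv2.imwrite(f"pics/{name}.png",p["pixels"][:,:,::-1])
    return p
E
python3 - <<'E'
from h import *
from station import ctrl
print(Ro.from_rotvec(ctrl.get_obs()["tcp_rot"]).as_matrix().round(2).tolist(),Ro.from_rotvec(down(1.19)).as_matrix().round(2).tolist())
ctrl.command_gripper(0)
ctrl.goto([480,117,260],down(0.113))
p=wrist(ctrl,"w1");T=np.array(p["T_tool_cam"]);print(T.round(2).tolist(),p["K"].round(0).tolist())
X=cloud(p);Z=X[...,2]
for k,(a,b) in {"guard":(86,94),"cap":(83,92)}.items():
    m=(Z>a)&(Z<b); m&=(X[...,0]>480) if k=="guard" else (X[...,0]<470)
    Q=X[m]; print(k,len(Q),*rect(Q),np.median(Q[:,2]),Q.mean(0))
o=ctrl.get_obs();print(o["t"],o["tool_pos"],o["finger_gap"],o["joint_pos"])
E
```

```text
[[-0.93, 0.37, -0.0], [0.37, 0.93, 0.0], [0.0, 0.0, -1.0]] [[-0.93, 0.37, 0.0], [0.37, 0.93, -0.0], [-0.0, 0.0, -1.0]]
[[0.0, -0.95, -0.31, 78.28], [1.0, 0.0, 0.0, 0.07], [-0.0, -0.31, 0.95, -122.6], [0.0, 0.0, 0.0, 1.0]] [[280.0, 0.0, 254.0], [0.0, 280.0, 191.0], [0.0, 0.0, 1.0]]
guard 12361 [551.1 144.1] [142.1 312.8] 0.0 88.84731505874458 [550.90873145 133.81658896  88.95293445]
cap 2191 [356.5 116.6] [209.8 337. ] 23.4 85.87003043378571 [341.60792905 150.27539677  86.53219882]
3.6167 [479.93111648 117.81182018 260.00587109] -0.06950336926242015 [ 8.08223521e-02 -1.03957240e-01  1.84713922e+00  2.58824102e-04
  1.39843024e+00 -3.37039425e-02]
```

View pics/w1.png

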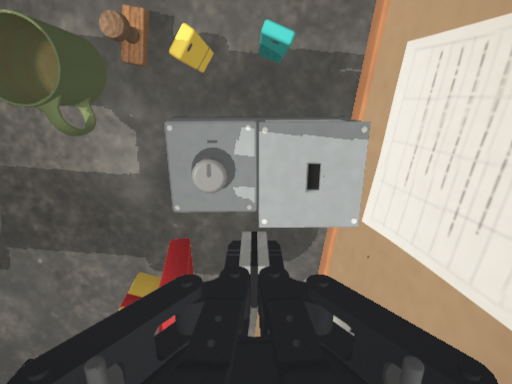

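```bash
cat > m.py <<'E'
from h import *
def ray(p,uv,z):
    d=p["R"].T@np.array([(uv[0]-p["K"][0,2])/p["K"][0,0],(uv[1]-p["K"][1,2])/p["K"][1,1],1]);c=-p["R"].T@p["t"]
    return c+d*(z-c[2])/d[2]
def slot(p,box):
    """slot mouth centre from the dark blob in pixel box l,t,w,h"""
    l,t,w,h=box;g=cv2.cvtColor(p["pixels"],cv2.COLOR_RGB2GRAY)[t:t+h,l:l+w]
    th,b=cv2.threshold(g,0,255,cv2.THRESH_BINARY_INV|cv2.THRESH_OTSU)
    n,lab,st,ce=cv2.connectedComponentsWithStats(b);i=1+np.argmax(st[1:,4])
    v,u=np.nonzero(lab==i);P=np.array([ray(p,(a+l,c+t),90) for a,c in zip(u,v)])
    return P.mean(0)[:2].round(1),rect(P),th
E
python3 - <<'E'
from m import *
p=dict(np.load("w1.npz"));X=cloud(p)
def q(l,t,r,b,z0,z1):
    Q=X[t:b,l:r].reshape(-1,3);return Q[(Q[:,2]>z0)&(Q[:,2]<z1)]
Q=q(258,112,375,235,84,94);print("guard",rect(Q),np.median(Q[:,2]))
Q=q(185,150,232,200,80,94);print("cap",rect(Q),np.median(Q[:,2]))
print(slot(p,(296,155,36,45)))
c=[ray(p,u,90) for u in((260,122),(367,121),(361,228),(259,226))];print(np.round(c,1).tolist())
p=dict(np.load("top1.npz"));print(slot(p,(326,140,22,15)))
E
```

```text
guard (array([550.5, 119.6]), array([129., 130.]), 6.8) 88.79902809279221
cap (array([430.8, 111.4]), array([38.6, 38.8]), 41.0) 85.42385606061956
(array([543.7, 125.6]), (array([543.7, 125.8]), array([13.3, 29.1]), 7.0), 109.0)
[[479.9, 175.8, 90.0], [587.8, 189.2, 90.0], [609.3, 71.5, 90.0], [492.8, 60.7, 90.0]]
(array([544.7, 125. ]), (array([545.5, 125.1]), array([13.1, 27.6]), 1.5), 97.0)
```

```bash
python3 - <<'E'
from h import *
from station import ctrl
c=[431.3,111.6];F=0.118
p0=F+np.pi/2+0.53
ctrl.goto([*c,130],down(p0))
ctrl.dwell(.2);f0=ctrl.get_obs()["wrist_force"][2]
ctrl.move_straight([*c,108],vel=60)
for z in np.arange(106,94,-1.0):
    ctrl.move_straight([*c,z],vel=20);o=ctrl.get_obs();f=o["wrist_force"][2]-f0
    print(z,o["tool_pos"][2].round(1),round(f,1))
    if f>12:break
ctrl.dwell(.3);print(ctrl.get_obs()["wrist_force"]-0)
ctrl.move_straight([*c,125],vel=60)
o=ctrl.get_obs();print(o["t"],o["joint_pos"].round(2))
E
```

```text
106.0 106.2 1.1
105.0 105.2 2.2
104.0 104.1 2.1
103.0 103.1 2.1
102.0 102.1 3.4
101.0 101.1 3.6
100.0 100.1 4.9
99.0 99.9 11.8
98.0 99.7 19.3
[-5.47382046 -0.44595745 18.7765058 ]
9.3083 [ 0.08 -0.08  2.1   0.    1.13 -2.14]
```

```bash
python3 - <<'E'
from h import *
from station import ctrl
c=[431.3,111.6];F=0.118;p0=F+np.pi/2+0.53
ctrl.command_gripper(80)
ctrl.move_straight([*c,74.5],vel=120)
ctrl.command_gripper(30)
o=ctrl.get_obs();print("grip",o["t"],o["finger_gap"],o["gripper_force"],o["wrist_force"].round(1),o["tool_pos"].round(1))
for a in np.linspace(0,1.12,8)[1:]:
    ctrl.goto([*c,74.5],down(p0-a));o=ctrl.get_obs()
    print(round(a,2),o["wrist_force"].round(1),o["ft_torque"].round(2),o["finger_gap"].round(1))
print(o["t"])
E
```

```text
grip 11.0667 38.021270850674846 59.813583536742954 [0.3 1.4 2.3] [431.8 111.8  75.1]Traceback (most recent call last):
  File "<stdin>", line 10, in <module>
AttributeError: 'float' object has no attribute 'round'
```

```bash
python3 - <<'E'
from h import *
from station import ctrl
c=[431.3,111.6];F=0.118;p0=F+np.pi/2+0.53
for a in [.4,.7,.9,1.0,1.06,1.12,1.18]:
    ctrl.goto([*c,74.5],down(p0-a));o=ctrl.get_obs()
    print(round(a,2),o["wrist_force"].round(1),o["ft_torque"].round(2),round(o["finger_gap"],1))
ctrl.dwell(.2);o=ctrl.get_obs();print(o["t"],o["ft_torque"].round(2),o["joint_pos"].round(2))
E
```

```text
0.4 [ 1.9 -1.9  2.7] [-0.33 -0.4   0.02] 37.9
0.7 [ 3.5 -4.6  1.9] [-0.84 -0.52 -0.05] 38.1
0.9 [ 3.4 -4.9  2.1] [-0.97 -0.47 -0.11] 38.3
1.0 [ 2.7 -7.4  1.9] [-1.04 -0.45  0.47] 37.7
1.06 [ 2.4 -5.8  1.9] [-0.9  -0.36  0.59] 37.9
1.12 [ 1.2 -5.9  1.7] [-0.83 -0.19  1.07] 38.2
1.18 [ 0.  -4.9  2.9] [-0.83 -0.08  0.29] 37.4
13.5833 [-0.85 -0.06  0.26] [ 0.08  0.    2.12 -0.    1.02 -0.97]
```

```bash
python3 - <<'E'
from m import *
from station import ctrl
c=[431.3,111.6];F=0.118;p0=F+np.pi/2+0.53
ctrl.command_gripper(80)
ctrl.move_straight([*c,160],vel=200)
ctrl.goto([480,117,255],down(F));ctrl.dwell(.2)
p=wrist(ctrl,"w2");X=cloud(p)
Q=X[140:210,175:245].reshape(-1,3);Q=Q[(Q[:,2]>80)&(Q[:,2]<94)];print("cap",rect(Q),np.median(Q[:,2]))
print(slot(p,(296,155,36,45)))
ctrl.goto([470,350,280],down(.19));ctrl.dwell(.2)
q=wrist(ctrl,"w3");print([(d["extent"],d["confidence"]) for d in ctrl.recognise(q,"narrow_blade")])
X=cloud(q);m=(X[...,2]>122)&(X[...,2]<138)
n,lab,st,ce=cv2.connectedComponentsWithStats(m.astype(np.uint8))
for i in range(1,n):
    if st[i,4]>30: print(st[i],rect(X[lab==i]),np.median(X[lab==i][:,2]))
cv2.imwrite("pics/c.png",np.hstack([cv2.resize(p["pixels"][130:220,160:280,::-1],(400,300)),cv2.resize(q["pixels"][:,:,::-1],(400,300))]))
print(ctrl.get_obs()["t"])
E
```

```text
cap (array([430.2, 111.3]), array([38.4, 39.1]), 6.5) 85.40454004838999
(array([543.6, 125.8]), (array([543.6, 125.9]), array([13.3, 28.5]), 7.1), 106.0)
[([309.8, 59.4, 54.1, 33.6], 0.81), ([238.7, 215.4, 23.7, 52.9], 0.8), ([306.3, 137.0, 31.0, 39.1], 0.74), ([178.1, 214.3, 26.4, 49.4], 0.73)]
[ 373    0  116  279 3701] (array([627. , 404.8]), array([273.9,   5.6]), 89.8) 130.31492807294717
[224 143  13  40 471] (array([444.2, 362.6]), array([12. , 39.2]), 10.7) 128.52050152006137
[322 149  15  28 356] (array([541.3, 381.2]), array([12.4, 27.4]), 11.2) 128.42602372203692
17.0167
```

View pics/c.png

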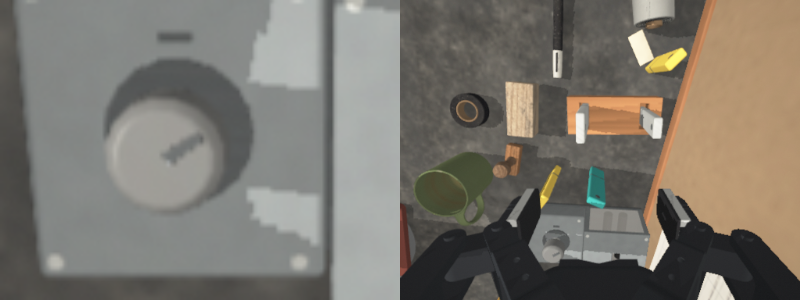

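The left crop shows the cap mark turned about 60° clockwise, so the reset is done. The right crop confirms the narrow steel blade at the stand's wall end, around w3 px (328,160), measured 12.4 x 27.4 mm. Grasping it next.

```bash
python3 - <<'E'
from m import *
from station import ctrl
b=[541.9,380.6];ph=.188
ctrl.command_gripper(50)
ctrl.goto([*b,170],down(ph))
ctrl.move_straight([*b,100],vel=100);ctrl.dwell(.1)
o=ctrl.get_obs();print(o["tool_pos"].round(1),o["wrist_force"].round(1))
ctrl.command_gripper(5)
ctrl.dwell(.1);o=ctrl.get_obs();print(o["finger_gap"],o["gripper_force"],o["wrist_force"].round(1),o["ft_torque"].round(2))
ctrl.move_straight([*b,125],vel=60);o=ctrl.get_obs();print(o["wrist_force"].round(1))
ctrl.move_straight([*b,230],vel=150);ctrl.dwell(.2)
o=ctrl.get_obs();print(o["t"],o["finger_gap"],o["wrist_force"].round(1),o["ft_torque"].round(2),o["tool_pos"].round(1))
p=wrist(ctrl,"w4")
s=ctrl.capture("scene");np.savez("s4.npz",**{k:s[k] for k in("pixels","depth","K","R","t")})
print([(np.round(d["extent"]).tolist(),round(d["confidence"],2)) for d in ctrl.recognise(s,"narrow_blade")])
cv2.imwrite("pics/c4.png",np.hstack([cv2.resize(p["pixels"][:,:,::-1],(400,300)),cv2.resize(s["pixels"][90:240,130:330,::-1],(400,300))]))
E
```

```text
[542.6 381.  101.1] [ 0.8 -0.3 -0. ]
11.566126934919454 58.66695821285248 [-0.4  0.1  3.8] [-0.08  0.12 -0.  ]
[ 0.5 -0.7 -0.8]
21.1083 11.233125053338133 [ 0.1  0.5 -1.7] [0.04 0.04 0.03] [541.2 380.3 228.3]
[([191.0, 109.0, 15.0, 61.0], 0.84), ([158.0, 176.0, 18.0, 48.0], 0.75), ([261.0, 168.0, 4.0, 50.0], 0.69), ([278.0, 177.0, 20.0, 54.0], 0.59)]
```

View pics/c4.png

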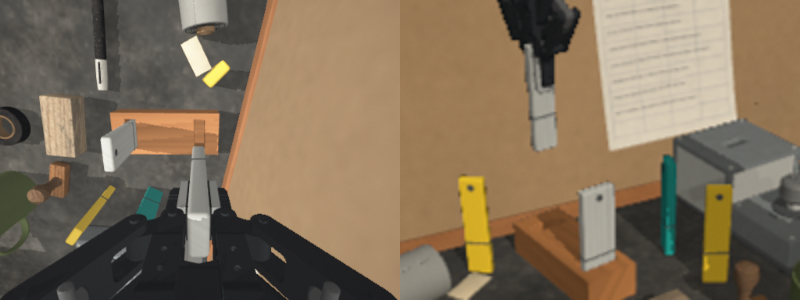

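```bash
cat > b.py <<'E'
from m import *
def blade(p,tp,tr):
    """blade's front edge face in the tool frame, per z bin: x, y-mid, y-width"""
    X=(cloud(p)-tp)@Ro.from_rotvec(tr).as_matrix()
    m=(abs(X[...,1])<14)&(X[...,0]>-25)&(X[...,0]<25)&(X[...,2]>22)&(X[...,2]<105)
    Q=X[m]
    for z in range(22,105,8):
        B=Q[(Q[:,2]>=z)&(Q[:,2]<z+8)]
        if len(B)>8: print(z,len(B),"x",np.percentile(B[:,0],[10,50,90]).round(1),"y",np.percentile(B[:,1],[2,50,98]).round(1))
    print("zmax",np.percentile(Q[:,2],[50,95,99.5]).round(1))
    return Q,m
E
python3 - <<'E'
from b import *
from station import ctrl
o=ctrl.get_obs();p=wrist(ctrl,"w5")
Q,m=blade(p,o["tool_pos"],o["tcp_rot"]);print(o["tool_pos"].round(1),o["tcp_rot"].round(4),down(.188).round(4))
v,u=np.nonzero(m);print(u.min(),u.max(),v.min(),v.max())
g=p["pixels"][v.min()-12:v.max()+12,u.min()-25:u.max()+25,::-1]
cv2.imwrite("pics/c5.png",cv2.resize(g,None,fx=5,fy=5,interpolation=2)[:600,:800])
E
```

```text
22 115 x [12.8 13.7 14.1] y [-5.9  0.2  5.4]
30 93 x [12.9 13.8 14.1] y [-5.8 -0.4  5.6]
38 87 x [13.1 13.6 14. ] y [-5.6  0.2  5.3]
46 87 x [13.2 13.8 14.3] y [-5.9 -0.4  5.5]
54 62 x [13.3 13.8 14.1] y [-5.3 -0.1  5.1]
62 60 x [13.1 13.9 14.1] y [-6.  -0.4  5.3]
70 50 x [13.  13.8 14.2] y [-5.6 -0.5  5.5]
78 46 x [13.  13.9 14.2] y [-5.8  0.3  5.6]
86 18 x [12.7 13.7 14. ] y [-6.  -0.9  5. ]
zmax [47.3 83.4 88.4]
[541.7 380.5 229.2] [-2.0028e+00 -2.4198e+00  1.7000e-03] [2.0031 2.4201 0.    ]
243 263 187 225
```

View pics/c5.png

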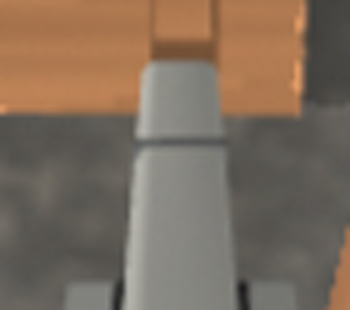

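```bash
python3 - <<'E'
from b import *
from station import ctrl
p=dict(np.load("w5.npz"));o=ctrl.get_obs();M=Ro.from_rotvec(o["tcp_rot"]).as_matrix()
c=-p["R"].T@p["t"];
for r in(202.4,202.8,203.2):
    d=p["R"].T@np.array([(254-p["K"][0,2])/p["K"][0,0],(r-p["K"][1,2])/p["K"][1,1],1])
    ct=M.T@(c-o["tool_pos"]);dt=M.T@d;k=(13.8-ct[0])/dt[0];print("groove tool",r,(ct+k*dt).round(1))
ph=.119
ctrl.move_straight([544.5,125.5,235],down(ph),vel=200)
ctrl.move_straight([544.5,125.5,205],vel=100);ctrl.dwell(.5)
o=ctrl.get_obs();p=wrist(ctrl,"w6");print(o["t"],o["tool_pos"].round(2),o["tcp_rot"].round(4),down(ph).round(4))
np.savez("o6.npz",tp=o["tool_pos"],tr=o["tcp_rot"])
blade(p,o["tool_pos"],o["tcp_rot"])
cv2.imwrite("pics/c6.png",cv2.resize(p["pixels"][130:230,190:320,::-1],None,fx=6,fy=6,interpolation=2))
E
```

```text
groove tool 202.4 [13.8  0.1 52.7]
groove tool 202.8 [13.8  0.1 51.9]
groove tool 203.2 [13.8  0.1 51.2]
23.6833 [544.58 125.47 205.21] [2.0854e+00 2.3494e+00 4.0000e-04] [2.0854 2.3496 0.    ]
22 112 x [13.  13.7 14.1] y [-5.6 -0.   5.5]
30 100 x [13.1 13.7 14.1] y [-5.8  0.3  5.7]
38 86 x [13.  13.8 14.1] y [-6.  -0.4  5.4]
46 83 x [13.2 13.9 14.2] y [-6.3 -0.4  5.6]
54 61 x [13.4 13.8 14.2] y [-5.3 -0.4  5.1]
62 57 x [13.3 13.8 14.1] y [-6.  -0.4  5.3]
70 55 x [13.1 13.8 14.2] y [-5.5 -0.4  5.5]
78 48 x [12.9 13.9 14.2] y [-5.8 -0.1  5.7]
86 16 x [13.2 13.8 14. ] y [-5.8 -0.8  5.1]
zmax [47.3 83.6 88.3]
```

View pics/c6.png

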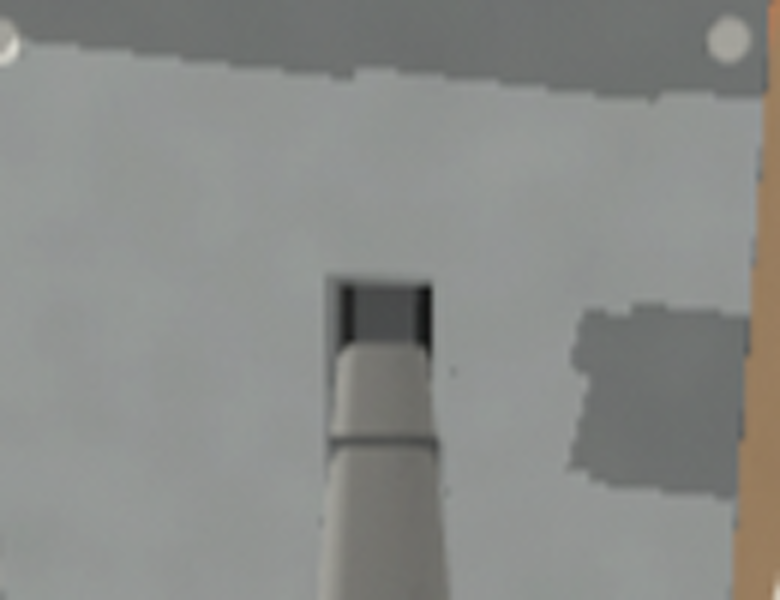

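```bash
python3 - <<'E'
from m import *
p=dict(np.load("w6.npz"));o=np.load("o6.npz");M=Ro.from_rotvec(o["tr"]).as_matrix()
X=cloud(p);pl=X[135:172,195:300,2];print("plate z",np.nanmedian(pl))
g=cv2.cvtColor(p["pixels"],cv2.COLOR_RGB2GRAY)
print("col",g[170:190,250:258].mean(1).round().tolist());print("row",g[179:186,240:268].mean(0).round().tolist())
def tool(u,v,z): return (M.T@(ray(p,(u,v),z)-o["tp"])).round(2)
for z in(86.8,88):
  for uv in((245.9,182),(261.4,182),(254,176.6),(254,177.1),(254,177.6)): print(z,uv,tool(*uv,z))
E
```

```text
plate z 88.79499311907571
col [146.0, 147.0, 147.0, 147.0, 147.0, 139.0, 123.0, 97.0, 74.0, 74.0, 74.0, 74.0, 75.0, 75.0, 75.0, 76.0, 81.0, 102.0, 115.0, 114.0]
row [149.0, 148.0, 149.0, 149.0, 120.0, 110.0, 80.0, 42.0, 38.0, 67.0, 75.0, 74.0, 75.0, 75.0, 75.0, 75.0, 74.0, 75.0, 74.0, 51.0, 28.0, 33.0, 131.0, 148.0, 146.0, 148.0, 147.0, 147.0]
86.8 (245.9, 182) [  8.99  -6.89 118.41]
86.8 (261.4, 182) [  8.99   6.99 118.41]
86.8 (254, 176.6) [ 13.99   0.36 118.41]
86.8 (254, 177.1) [ 13.53   0.36 118.41]
86.8 (254, 177.6) [ 13.07   0.36 118.41]
88 (245.9, 182) [  9.34  -6.86 117.21]
88 (261.4, 182) [  9.34   6.95 117.21]
88 (254, 176.6) [ 14.31   0.36 117.21]
88 (254, 177.1) [ 13.85   0.36 117.21]
88 (254, 177.6) [ 13.39   0.36 117.21]
```

```bash
python3 - <<'E'
from h import *
from station import ctrl
x,y=544.9,124.6
ctrl.move_straight([x,y,186],vel=60);ctrl.dwell(.3);f0=ctrl.get_obs()["wrist_force"];t0=ctrl.get_obs()["ft_torque"];print(f0.round(1))
for z in range(184,161,-2):
    ctrl.move_straight([x,y,z],vel=25);o=ctrl.get_obs();f=o["wrist_force"]-f0
    print(z,o["tool_pos"].round(1),f.round(1),(o["ft_torque"]-t0).round(2))
    if np.linalg.norm(f)>9:break
print(o["t"],o["finger_gap"])
E
```

```text
[-1.   0.7 -0.6]
184 [544.8 124.6 183.8] [ 1.1 -0.7 -0.1] [-0.02  0.01 -0.01]
182 [544.8 124.6 181.8] [ 0.7 -0.3 -1.4] [ 0.02 -0.    0.02]
180 [544.8 124.6 179.8] [ 1.6 -0.8 -0.9] [-0.04  0.04 -0.02]
178 [544.8 124.6 177.8] [ 1.5 -0.8 -0.6] [0.07 0.02 0.03]
176 [544.8 124.6 175.8] [ 1.  -0.6  0.3] [-0.02  0.03  0.05]
174 [544.8 124.6 173.8] [ 1.1 -0.8 -0.8] [ 0.04 -0.02  0.  ]
172 [544.8 124.6 171.8] [ 1.5 -0.3 -0.5] [ 0.05 -0.06  0.09]
170 [544.8 124.6 169.8] [ 1.2 -0.9 -0.3] [-0.    0.03  0.1 ]
168 [544.8 124.6 167.8] [ 0.5 -0.5 -1.1] [ 0.02 -0.03 -0.  ]
166 [544.8 124.6 165.8] [-0.2 -2.2 -0.7] [0.07 0.03 0.06]
164 [544.8 124.6 163.8] [1.1 0.  0.1] [0.03 0.03 0.02]
162 [544.8 124.6 161.8] [-0.1 -1.6 -0.4] [ 0.02  0.   -0.01]
27.5 11.458628052926075
```

```bash
python3 - <<'E'
from b import *
from station import ctrl
x,y=544.9,124.6
for z in (152,144):
    ctrl.move_straight([x,y,z],vel=40);o=ctrl.get_obs();print(z,o["tool_pos"].round(1),o["wrist_force"].round(1),o["ft_torque"].round(2))
ctrl.dwell(.3);o=ctrl.get_obs();p=wrist(ctrl,"w7");print(o["t"],o["tool_pos"].round(2))
s=ctrl.capture("scene")
a=cv2.resize(p["pixels"][160:240,200:310,::-1],(550,400),interpolation=2)
b=cv2.resize(s["pixels"][130:190,250:350,::-1],(250,150),interpolation=2)
a[:150,:0]=0
cv2.imwrite("pics/c7.png",np.hstack([a,np.vstack([b,np.zeros((250,250,3),np.uint8)])]))
g=cv2.cvtColor(p["pixels"],cv2.COLOR_RGB2GRAY);print(g[185:225,251:258].mean(1).round().tolist())
E
```

```text
152 [544.5 124.6 151.4] [-0.1 -0.6  0. ] [-0.02  0.06  0.05]
144 [544.6 124.6 143.5] [-0.1 -0.3 -1. ] [ 0.03 -0.    0.05]
28.55 [545.02 124.6  144.19]
[149.0, 149.0, 149.0, 149.0, 149.0, 149.0, 148.0, 148.0, 148.0, 148.0, 149.0, 149.0, 139.0, 128.0, 122.0, 116.0, 116.0, 102.0, 82.0, 101.0, 116.0, 116.0, 115.0, 115.0, 115.0, 115.0, 115.0, 115.0, 115.0, 115.0, 115.0, 115.0, 115.0, 115.0, 115.0, 115.0, 115.0, 115.0, 115.0, 115.0]
```

View pics/c7.png

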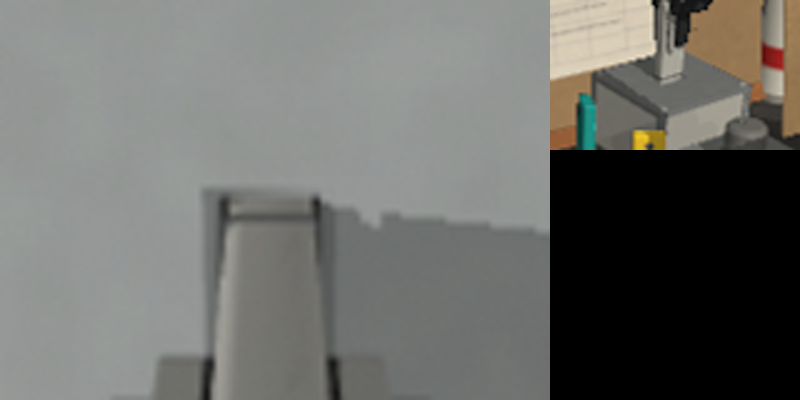

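```bash
cat > g.py <<'E'
from m import *
def groove(p,tp,tr,r0=197,r1=210):
    """height of groove above the plate, in this camera's own terms"""
    g=cv2.cvtColor(p["pixels"],cv2.COLOR_RGB2GRAY)[:,251:258].mean(1)
    r=np.arange(r0,r1);w=np.clip(np.median(g[205:220])-g[r0:r1],0,None);r=(r*w).sum()/w.sum()
    M=Ro.from_rotvec(tr).as_matrix();c=M.T@(-p["R"].T@p["t"]-tp)
    d=M.T@p["R"].T@np.array([0,(r-p["K"][1,2])/p["K"][1,1],1]);X=c+d*(13.8-c[0])/d[0]
    P=cloud(p)[165:190,215:250,2];pz=np.nanmedian(P)
    return r,X[2],tp[2]-X[2]-pz,pz
E
python3 - <<'E'
from g import *
o=np.load("o6.npz");print(groove(dict(np.load("w6.npz")),o["tp"],o["tr"]))
p=dict(np.load("w7.npz"))
print(groove(p,np.array([545.02,124.6,144.19]),down(.119)))
E
```

```text
(np.float64(203.0655737704918), np.float64(51.258524538889546), np.float64(65.23312771722087), np.float64(88.71586098942575))
(np.float64(203.0700934579439), np.float64(51.256337421866974), np.float64(4.093343909516662), np.float64(88.84031866861636))
```

```bash
python3 - <<'E'
from g import *
from station import ctrl
ctrl.move_straight([544.9,124.6,140.1],vel=20);ctrl.dwell(.8)
o=ctrl.get_obs();p=wrist(ctrl,"w8");print(o["t"],o["tool_pos"].round(2),o["wrist_force"].round(1),o["ft_torque"].round(2),o["finger_gap"],groove(p,o["tool_pos"],o["tcp_rot"],201,207))
g=cv2.cvtColor(p["pixels"],cv2.COLOR_RGB2GRAY);print(g[194:210,251:258].mean(1).round().tolist());print(g[205:208,236:274].mean(0).round().tolist())
cv2.imwrite("pics/c8.png",cv2.resize(p["pixels"][180:230,215:295,::-1],None,fx=8,fy=8,interpolation=2))
E
```

```text
29.7917 [544.91 124.59 140.1 ] [-0.6 -0.3 -1.1] [ 0.02 -0.02 -0.02] 11.353383504424816 (np.float64(203.0), np.float64(51.38312689828382), np.float64(-0.08730188091190882), np.float64(88.80130008061697))
[148.0, 149.0, 149.0, 149.0, 150.0, 139.0, 128.0, 122.0, 102.0, 82.0, 102.0, 116.0, 116.0, 116.0, 116.0, 115.0]
[151.0, 152.0, 152.0, 151.0, 136.0, 117.0, 113.0, 95.0, 75.0, 125.0, 144.0, 139.0, 126.0, 121.0, 121.0, 120.0, 119.0, 117.0, 116.0, 115.0, 114.0, 111.0, 111.0, 111.0, 110.0, 112.0, 106.0, 66.0, 69.0, 96.0, 103.0, 120.0, 130.0, 131.0, 131.0, 131.0, 131.0, 141.0]
```

View pics/c8.png

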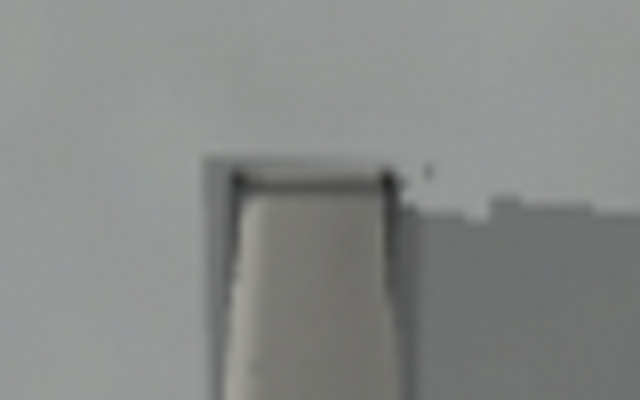

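The groove sits level with the plate, within 0.1 mm by the camera. The blade is centred with even gaps and there is no side force, so I'm handing in.

```bash
python3 -c "
from station import ctrl
print(ctrl.close_job())"
```

```text
the job is handed in; nothing more can be done
None
```

I pressed the stop right down and let it spring back, twisted it clockwise to its end stop, and handed the job in at about 30 s with the narrow blade held upright in the guard slot, groove level with the guard's top (within about 0.1 mm by the camera) and hardly any force on the wrist.

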